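# Gather the paint pots and stack the emptied trays

### The job

Gather the paint pots in the grey tray, one to a well: the purple one in the well next to the white tab, the white one left in the middle well, the orange one in the well at the other end. Stack the three coloured trays, all empty, squarely on the middle of the green mat and lengthwise along it: red at the bottom, blue on it, yellow on top. Leave the roll of tape and the model house where they are.

Things in the scene. Friction and masses are not known exactly. Their poses are not given: they have to be found in the camera images.
- grey_tray: loose grey tray on the table, open-topped, two cross walls making three wells in a row, each 52 (x) x 54 (y) mm inside; 168 x 60 x 26 mm high, walls and floor 3 mm, 160 g. A white tab (14 mm long, 36 wide) sticks out at the rim of its +x end. Origin: centre of the underside; x along the length towards the tab, z up. Well centres: x = +55 mm (by the tab), 0, -55 mm; y = 0.
- red_tray: loose red tray, open-topped, one cross wall making two wells along x; 114 (x) x 60 (y) x 26 mm high, walls and floor 3 mm, flat underside, 90 g. Lift it by gripping across its 60 mm width at the middle. No foot or lip: trays stack flat, each on the rim below. Empty at the start. Origin: centre of the underside; x along the length, z up. Same turned half round.
- blue_tray: loose blue tray, open-topped, one cross wall making two wells along x; 114 (x) x 60 (y) x 26 mm high, walls and floor 3 mm, flat underside, 90 g. Lift it by gripping across its 60 mm width at the middle. No foot or lip: trays stack flat, each on the rim below. At the start one pot, purple or orange, stands in it. Origin: centre of the underside; x along the length, z up. Same turned half round.
- yellow_tray: loose yellow tray, open-topped, one cross wall making two wells along x; 114 (x) x 60 (y) x 26 mm high, walls and floor 3 mm, flat underside, 90 g. Lift it by gripping across its 60 mm width at the middle. No foot or lip: trays stack flat, each on the rim below. At the start one pot, purple or orange, stands in it. Origin: centre of the underside; x along the length, z up. Same turned half round.
- purple_pot: loose closed purple paint pot, an upright cylinder 34 mm in diameter, 62 mm high, lid of the same width and colour, about 60 g; at the start it stands in a well of the blue or of the yellow tray. In a tray its foot is 3 mm above the tray's underside and its upper 39 mm stand above the rim. Origin: centre of its foot; z along its axis, up; yaw is meaningless.
- orange_pot: loose closed orange paint pot, an upright cylinder 34 mm in diameter, 62 mm high, lid of the same width and colour, about 60 g; at the start it stands in a well of the yellow or of the blue tray, whichever the purple one is not in. In a tray its foot is 3 mm above the tray's underside and its upper 39 mm stand above the rim. Origin: centre of its foot; z along its axis, up; yaw is meaningless.
- white_pot: loose closed white paint pot, an upright cylinder 34 mm in diameter, 62 mm high, lid of the same width and colour, about 60 g; it stands in the middle well of the grey tray from the start. In a tray its foot is 3 mm above the tray's underside and its upper 39 mm stand above the rim. Origin: centre of its foot; z along its axis, up; yaw is meaningless.
- mat: small green cutting mat fixed flat on the table, 140 (x) x 84 (y) x 3 mm thick: the place for the stack of trays. Origin: centre of its underside, on the table; x along its 140 mm length, z up. Either way round will do.
- tape_roll: bystander: loose roll of pale yellow masking tape lying flat, 100 mm outer and 76 mm inner diameter, 25 mm high. Origin: centre of the underside, z up.
- model_house: bystander: loose white foam-board model house with a purple roof on a 100 x 80 mm base, about 60 mm high. Origin: centre of the underside, z up.
Things that resemble listed ones, but are neither listed nor needed, are in the scene too. Of the things like the red_tray, leave any that is pink; of the rest the larger one is meant.

How it is judged:
At the end, for the whole second after the job is handed in: Pots upright on the floors of their wells (centre within 13 mm along, 14 mm across). Red tray on the mat within 15 mm of its centre per axis, blue on red and yellow on blue within 12 mm per axis, each level and within 0.2 rad of what it lies on. Grey tray level on the table. All at rest (x of purple_pot in the frame of grey_tray between 0.042 and 0.068 m and y of purple_pot in the frame of grey_tray between -0.014 and 0.014 m and z of purple_pot in the frame of grey_tray between -0.001 and 0.007 m and angle between each of purple_pot, white_pot, orange_pot's own z axis and vertical below 0.15 rad and linear speed of each of purple_pot, white_pot, orange_pot, red_tray, blue_tray, yellow_tray below 0.02 m/s and x of white_pot in the frame of grey_tray between -0.013 and 0.013 m and y of white_pot in the frame of grey_tray between -0.014 and 0.014 m and z of white_pot in the frame of grey_tray between -0.001 and 0.007 m and x of orange_pot in the frame of grey_tray between -0.068 and -0.042 m and y of orange_pot in the frame of grey_tray between -0.014 and 0.014 m and z of orange_pot in the frame of grey_tray between -0.001 and 0.007 m and angle between each of grey_tray, red_tray, blue_tray, yellow_tray's own z axis and vertical below 0.1 rad and height (world z) of grey_tray below 0.006 m and x of red_tray in the frame of mat between -0.015 and 0.015 m and y of red_tray in the frame of mat between -0.015 and 0.015 m and z of red_tray in the frame of mat between -0.001 and 0.007 m and angle between the x axis of red_tray and the x axis of mat, either way round below 0.2 rad and x of blue_tray in the frame of red_tray between -0.012 and 0.012 m and y of blue_tray in the frame of red_tray between -0.012 and 0.012 m and z of blue_tray in the frame of red_tray between 0.022 and 0.03 m and angle between the x axis of blue_tray and the x axis of red_tray, either way round below 0.2 rad and x of yellow_tray in the frame of blue_tray between -0.012 and 0.012 m and y of yellow_tray in the frame of blue_tray between -0.012 and 0.012 m and z of yellow_tray in the frame of blue_tray between 0.022 and 0.03 m and angle between the x axis of yellow_tray and the x axis of blue_tray, either way round below 0.2 rad); the robot touches nothing.
It fails at once if the roll of tape is pushed more than 20 mm (distance of tape_roll from where it was at the start of the episode above 0.02 m).
It fails at once if the model house is pushed more than 20 mm (distance of model_house from where it was at the start of the episode above 0.02 m).
It also fails if it takes over 144 s, if anything falls off the work surface, if the arm or the gripper's body presses on something with over 40 N, if the wrist force passes 120 N, or if a joint passes its speed limit or range.

### The arm

A 6-joint arm with a two-finger parallel gripper is mounted at the origin on the work surface. World frame = base frame: x ahead of the robot, y to its left, z up, the work surface at z = 0. Lengths are in m, angles in rad, forces in N, time in s.
With the tool pointing down it reaches from about 0.275 to 0.725 m from the base axis. Payload 15.9 kg.
Tool frame: the origin (TCP) lies at the very end of the fingers, on their centre line; the grasp point (between the pads) lies 19 mm behind it; z points along the fingers, y is the line along which they close (so a half turn about z gives the same grasp; the last joint's range is limited). The gripper opens to 85 mm and grips with 20 to 120 N. Pads are 22 mm wide; open, the fingers measure 114 mm over their backs; the gripper's body (76 mm by 85 mm) begins 54 mm behind the grasp point. The pads swing forward as they close: fully open they stand 13 mm farther back than shut.
Start: joints at [1.238, 0.213, -0.034, 1.323, 0, 1.571], TCP at [0.163, 0.473, 0.231] pointing down, gripper open.
Joint ranges: [-2.98, 2.98], [-0.74, 1.72], [-1.14, 1.35], [-2.1, 2.04], [-1.57, 1.44], [-3.14, 3.14]. Speed limits (rad/s): [1.89, 1.89, 2.39, 2.57, 3.14, 3.14].

### API

Orientations are given as a unit quaternion [w, x, y, z].
In Python, from workcell import * gives the robot as it stands. Calls block until the motion is done:
- move_ptp(position, orientation): joint-space move of the TCP to a pose.
- move_l(position, feed=0.15, ori=None): straight line of the TCP; ori=None keeps the orientation; feed is the mean speed in m/s.
- set_joints(angles): joint-space move.
- ungrasp() and grab(strength=None): open the fingers fully, or close them until they stop; strength is the grip in N (None keeps the last).
- wait(seconds).
- inverse_kinematics(position, orientation): joint angles nearest the present ones, or None.
- snapshot(name): name is "scene" or "top" or "wrist"; returns (picture, depth): 384x512x3 uint8, blue, green, red; 384x512 float32, m along the optical axis (not along the pixel's ray), 0 where there is no reading.
- get_calibration(name): a dict with "fx", "fy", "cx", "cy" (pixels), "world_from_camera" (4x4, takes a point from camera to world coordinates); the wrist camera has in their place "T_tool_cam" (4x4, takes a point from camera to tool coordinates, whose origin is the TCP and whose axes are the flange's). Camera axes: x right, y down, z forward; pixel columns grow to the right and rows downward; lengths in m; the calibration is good to about 2 mm. The wrist camera is an equidistant fisheye: a pixel r from the principal point sees the ray r / f radians off the axis. A picture is of the moment at which its call begins: read the wrist's pose just before it. get_calibration takes no time and is no camera call.
A pose or a line that the arm cannot do raises PlanningError and nothing moves.
- close_job(): hands the job in; it is judged then, once.
Readings, each from a call of its own:
- read_time_s(): time.
- read_q(): joint angles.
- read_qd(): joint speeds.
- read_effort(): joint torques, N m.
- read_tcp_pos(): TCP position.
- read_tcp_rot(): TCP orientation.
- read_ft_force(): force on the tool from outside, world axes, zero at the start.
- read_ft_torque(): the same for the moment, N m.
- read_finger_gap(): finger opening in m.
- read_gripper_force(): force on a finger pad.
Only numpy, scipy, OpenCV 4.12 (cv2) and the standard library are available. Lean on these libraries where they do the work, as an engineer would, in place of code of your own. Each camera call takes 0.05 s, during which the arm holds its last target. There are 200 camera calls.

## Working session

There is one attempt and no reset: what is moved stays moved. The work goes in short steps, each a Python script; the robot and the scene stay as the last script left them, time stands still between calls to the robot, and variables do not carry over. Pictures are saved under pics/ and viewed, at most 14 in all, crops included, and the job is handed in when it is done.

```bash
mkdir -p pics; python3 - <<'E'
from workcell import *
import cv2,numpy as np
for n in("top","scene"):
    p,d=snapshot(n); cv2.imwrite(f"pics/{n}0.png",p); np.save(f"pics/{n}0d.npy",d)
    c=get_calibration(n); print(n,c)
    print((d==0).mean())
print(read_time_s(),read_tcp_rot(),get_calibration("wrist"))
E
```

```text
top {'fx': 365.1297797240061, 'fy': 365.1297797240061, 'cx': 248.15311236551196, 'cy': 185.86754602583488, 'world_from_camera': array([[ 0.02444658, -0.98331051,  0.18028533,  0.43233157],
       [-0.99951694, -0.02750305, -0.01447296,  0.0037033 ],
       [ 0.01918981, -0.17984443, -0.98350787,  0.89343392],
       [ 0.        ,  0.        ,  0.        ,  1.        ]])}
0.0037943522135416665
scene {'fx': 449.508965503108, 'fy': 449.508965503108, 'cx': 252.42154873924386, 'cy': 195.91960847183938, 'world_from_camera': array([[ 0.43750649,  0.68036533, -0.58795501,  1.25903721],
       [ 0.89921106, -0.32902906,  0.28837362, -0.35241839],
       [ 0.00274513, -0.65486098, -0.75574438,  0.92168352],
       [ 0.        ,  0.        ,  0.        ,  1.        ]])}
0.0038401285807291665
0.1 [-8.30200517e-05  1.65641809e-01  9.86185851e-01 -5.00669348e-04] {'fx': 297.3186396354542, 'fy': 297.3186396354542, 'cx': 252.16426135059723, 'cy': 187.55607748325494, 'T_tool_cam': array([[-6.23100194e-04, -9.63684398e-01, -2.67043053e-01,
         6.84191901e-02],
       [ 9.99999263e-01, -8.78606726e-04,  8.37317639e-04,
        -4.84674115e-04],
       [-1.04153577e-03, -2.67042334e-01,  9.63684236e-01,
        -1.43316811e-01],
       [ 0.00000000e+00,  0.00000000e+00,  0.00000000e+00,
         1.00000000e+00]])}
```

View pics/top0.png

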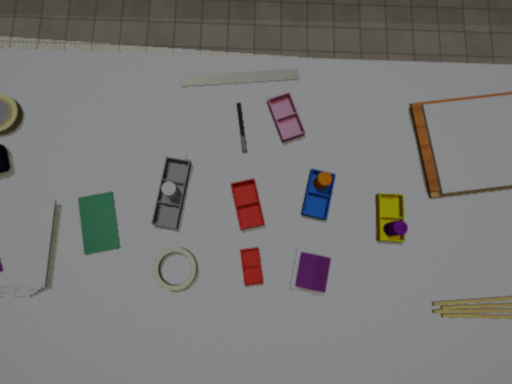

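View pics/scene0.png

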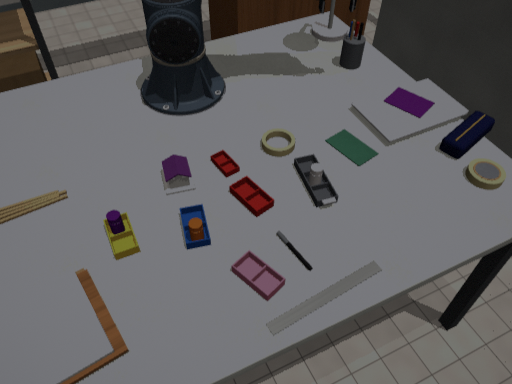

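The top view shows these positions:
- grey tray (172,194) with the white pot in it
- mat (99,223)
- tape (175,269)
- blue tray (318,194) with the orange pot
- yellow tray (391,218) with the purple pot
- house (312,272)

There are three candidates for the red tray: pink (286,118), red (248,204) and a smaller red (252,266). Pink is excluded, so the larger red one at (248,204) fits. In the scene view the tab is at the near end of the grey tray (328,202), which is its top end at (178,160) in the top view. I'll measure and confirm with a crop.

```bash
cat > h.py <<'E'
import cv2,numpy as np
from workcell import *
def ray(n,uv,z):
    c=get_calibration(n);T=c["world_from_camera"]
    uv=np.atleast_2d(np.asarray(uv,float))
    d=np.c_[(uv[:,0]-c["cx"])/c["fx"],(uv[:,1]-c["cy"])/c["fy"],np.ones(len(uv))]@T[:3,:3].T
    return (T[:3,3]+d*((z-T[2,3])/d[:,2])[:,None])[:,:2]
HSV={"red":((0,150,60),(6,255,255)),"blue":((108,150,50),(128,255,255)),"yellow":((25,180,80),(34,255,255)),
 "green":((60,80,40),(90,255,255)),"purple":((133,120,40),(155,255,255)),"orange":((7,200,100),(18,255,255)),
 "pink":((160,40,80),(178,140,255)),"grey":((0,0,15),(179,60,118))}
def blobs(p,col,amin=60):
    h=cv2.cvtColor(p,cv2.COLOR_BGR2HSV);m=cv2.inRange(h,*map(np.array,HSV[col]))
    m=cv2.morphologyEx(m,cv2.MORPH_CLOSE,np.ones((3,3)))
    cs=cv2.findContours(m,cv2.RETR_EXTERNAL,cv2.CHAIN_APPROX_NONE)[0]
    return sorted([c[:,0,:] for c in cs if cv2.contourArea(c)>amin],key=lambda c:-cv2.contourArea(c))
def rect(n,c,z):
    (x,y),(w,h),a=cv2.minAreaRect((ray(n,c,z)*1000).astype(np.float32))
    if w<h:w,h,a=h,w,a+90
    return x/1000,y/1000,w,h,np.radians((a+90)%180-90)
E
python3 - <<'E'
from h import *
for n in("top","scene"):
    p=cv2.imread(f"pics/{n}0.png")
    for col in HSV:
        z={"green":.003,"orange":.065,"purple":.065}.get(col,.026)
        for c in blobs(p,col)[:6]:
            r=rect(n,c,z)
            if r[2]<260: print(n,col,c.mean(0).round(),np.round(r,3))
p=cv2.imread("pics/top0.png")
a=cv2.resize(p[85:295,140:340],None,fx=2.8,fy=2.8,interpolation=2)
cv2.imwrite("pics/crop1.png",a)
c=get_calibration("scene");T=np.linalg.inv(c["world_from_camera"]);q=T@[.163,.473,.231,1];print(q[0]/q[2]*c["fx"]+c["cx"],q[1]/q[2]*c["fy"]+c["cy"])
E
```

```text
top red [247. 204.] [ 5.4800e-01 -8.0000e-03  1.1191e+02  5.6826e+01  2.4000e-01]
top red [251. 266.] [ 4.0200e-01 -2.1000e-02  8.0650e+01  4.1123e+01  1.6400e-01]
top blue [318. 193.] [  0.577  -0.178 113.462  59.526  -0.211]
top yellow [391. 216.] [ 5.25000e-01 -3.53000e-01  1.11571e+02  5.79190e+01 -4.00000e-02]
top green [ 98. 223.] [  0.496   0.35  137.604  82.383   0.217]
top purple [313. 272.] [ 0.395 -0.156 72.893 63.966 -0.183]
top purple [398. 227.] [ 0.497 -0.353 37.931 30.897 -1.233]
top orange [324. 178.] [ 0.607 -0.186 30.649 26.099 -1.543]
top pink [286. 116.] [ 7.72000e-01 -9.70000e-02  1.14813e+02  6.42260e+01  3.60000e-01]
top grey [172. 194.] [ 5.70000e-01  1.72000e-01  1.76065e+02  7.12270e+01 -1.48000e-01]
top grey [ 50. 252.] [ 4.30000e-01  4.43000e-01  2.22164e+02  4.43050e+01 -1.36000e-01]
top grey [452. 169.] [ 7.04000e-01 -5.50000e-01  2.38104e+02  1.86002e+02  1.07000e-01]
top grey [241. 127.] [7.3900e-01 1.2000e-02 1.3393e+02 1.4719e+01 1.4800e-01]
top grey [  7. 162.] [ 0.638  0.575 90.047 33.037  0.145]
scene red [254. 194.] [ 5.52000e-01 -9.00000e-03  1
[... 177 characters left out ...]
  -0.211]
scene green [351. 147.] [  0.498   0.349 136.955  81.914   0.22 ]
scene purple [408. 102.] [  0.455   0.577 121.329  93.555   0.397]
scene purple [176. 168.] [ 0.409 -0.166 90.934 65.399 -0.164]
scene purple [113. 218.] [ 5.0900e-01 -3.5800e-01  4.6644e+01  3.0839e+01 -9.0000e-03]
scene orange [195. 223.] [ 0.61  -0.188 28.461 22.509  0.732]
scene pink [259. 273.] [ 7.79000e-01 -9.90000e-02  1.22168e+02  6.03850e+01  3.62000e-01]
scene grey [315. 180.] [ 5.84000e-01  1.66000e-01  2.00132e+02  7.89800e+01 -1.44000e-01]
scene grey [352. 147.] [  0.516   0.331 142.871  90.276   0.219]
scene grey [485. 175.] [  0.767   0.603 130.18  103.57   -1.286]
335.8964375259775 15.085794553068126
```

View pics/crop1.png

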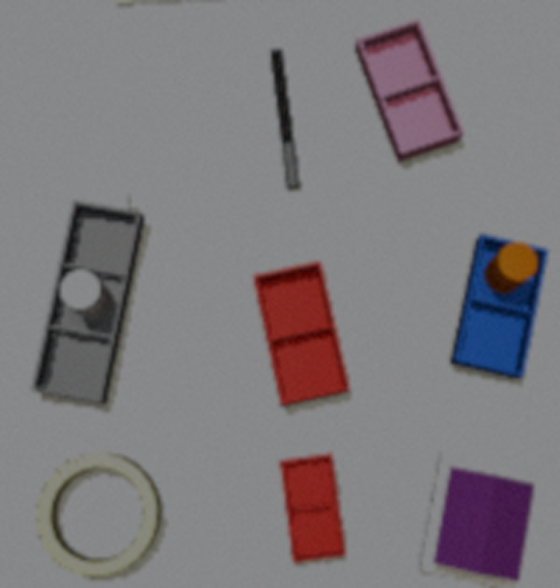

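The crop shows pink at (410,90), the large red at (300,335) and the small red at (312,508). The large red is confirmed, and the tab edge shows at the grey tray's upper end (128,200). Next I'll use depth to refine the grey tray and the lids.

```bash
cat >> h.py <<'E'
def cloud(n,d):
    c=get_calibration(n);T=c["world_from_camera"];v,u=np.indices(d.shape)
    P=np.stack([(u-c["cx"])/c["fx"]*d,(v-c["cy"])/c["fy"]*d,d],-1)@T[:3,:3].T+T[:3,3]
    P[d==0]=np.nan
    return P
def quat(th): return [0,np.cos(th/2),np.sin(th/2),0]   # tool down, fingers close across direction th
def pose_q(x,y,z,th):
    best=None
    for k in(-np.pi,0,np.pi):
        q=inverse_kinematics([x,y,z],quat(th+k))
        if q is not None and(best is None or abs(q[5])<abs(best[0][5])): best=(q,quat(th+k))
    return best
E
python3 - <<'E'
from h import *
for n in("top","scene"):
    d=np.load(f"pics/{n}0d.npy");P=cloud(n,d);z=P[...,2];print(n,"table",np.nanmedian(z))
    def sel(x,y,r,a,b): return P[(np.hypot(P[...,0]-x,P[...,1]-y)<r)&(z>a)&(z<b)]
    for nm,x,y in(("orange",.61,-.187),("purple",.5,-.355),("white",.574,.17)):
        s=sel(x,y,.04,.058,.075);print(nm,len(s),s.mean(0).round(4),np.ptp(s[:,:2],axis=0).round(3) if len(s) else 0, cv2.minEnclosingCircle((s[:,:2]*1000).astype(np.float32)))
    for nm,x,y,L in(("grey",.574,.17,.11),("blue",.58,-.18,.08),("yellow",.525,-.353,.08),("red",.55,-.008,.08)):
        s=sel(x,y,L,.018,.032);(cx,cy),wh,a=cv2.minAreaRect((s[:,:2]*1000).astype(np.float32));print(nm,len(s),cx,cy,wh,a)
# white pot / poses
for a in((.61,-.187,-.211),(.5,-.355,-.04),(.55,-.0085,.243),(.497,.35,.218),(.574,.17,-.148),(.525,-.353,-.04)):
    b=pose_q(a[0],a[1],.15,a[2]);c=pose_q(a[0],a[1],.004,a[2]);print(a,np.round(b[0],2),np.round(c[0],2))
E
```

```text
top table 0.0003439992186687335
orange 163 [ 0.6081 -0.1857  0.0651] [0.033 0.031] ((609.3422241210938, -186.3009796142578), 17.185585021972656)
purple 185 [ 0.4989 -0.3562  0.0651] [0.032 0.033] ((499.4909362792969, -356.9729309082031), 17.099403381347656)
white 171 [0.5748 0.1737 0.0649] [0.032 0.032] ((575.0204467773438, 173.97337341308594), 16.708154678344727)
grey 510 580.1175537109375 175.23553466796875 (61.36509323120117, 181.98370361328125) 81.58647918701172
blue 302 578.8258666992188 -180.77626037597656 (60.790000915527344, 114.67155456542969) 77.88255310058594
yellow 349 527.1759643554688 -355.0408935546875 (62.568199157714844, 114.52369689941406) 88.95758056640625
red 238 549.9905395507812 -8.23617172241211 (113.77236938476562, 60.020511627197266) 13.970610618591309
scene table 0.0007479675218773352
orange 147 [ 0.6105 -0.1869  0.0653] [0.036 0.033] ((607.8851318359375, -187.4735565185547), 18.997886657714844)
purple 140 [ 0.501  -0.3574  0.065 ] [0.034 0.032] ((498.5898742675781, -356.8656921386719), 17.876691818237305)
white 104 [0.5765 0.1725 0.0648] [0.032 0.035] ((576
[... 350 characters left out ...]
) 89.05525207519531
red 317 548.2322387695312 -8.138729095458984 (117.93336486816406, 62.89793014526367) 13.537385940551758
(0.61, -0.187, -0.211) [-0.3   0.53  0.21  1.26  0.   -0.09] [-0.3   0.62 -0.02  0.94  0.   -0.09]
(0.5, -0.355, -0.04) [-0.62  0.47  0.13  1.22  0.   -0.58] [-0.62  0.57 -0.1   0.9   0.   -0.58]
(0.55, -0.0085, 0.243) [-0.02  0.34 -0.07  1.16  0.   -0.26] [-0.02  0.46 -0.29  0.82  0.   -0.26]
(0.497, 0.35, 0.218) [0.61 0.46 0.11 1.22 0.   0.4 ] [ 0.61  0.56 -0.11  0.89  0.    0.4 ]
(0.574, 0.17, -0.148) [0.29 0.44 0.08 1.21 0.   0.44] [ 0.29  0.55 -0.14  0.88  0.    0.44]
(0.525, -0.353, -0.04) [-0.59  0.51  0.19  1.25  0.   -0.55] [-0.59  0.61 -0.03  0.93  0.   -0.55]
```

```bash
cat >> h.py <<'E'
def go(x,y,z,th): b=pose_q(x,y,z,th); move_ptp([x,y,z],b[1])
def carry(a,b,z1,z2,hi,grip=40):
    """a,b=(x,y,theta): pick at TCP height z1, place at z2."""
    ungrasp(); go(a[0],a[1],hi,a[2]); move_l([a[0],a[1],z1],.15); grab(grip); g=read_finger_gap()
    move_l([a[0],a[1],hi],.15); g2=read_finger_gap()
    go(b[0],b[1],hi,b[2]); move_l([b[0],b[1],z2+.02],.2); move_l([b[0],b[1],z2],.05); f=read_ft_force()
    ungrasp(); wait(.2); move_l([b[0],b[1],hi],.2)
    print("gaps",g,g2,"F",np.round(f,1),"t",read_time_s(),np.round(read_tcp_pos(),3))
E
python3 - <<'E'
from h import *
carry((.609,-.1865,-.211),(.518,.1843,-.148),.034,.035,.16,30)
p,d=snapshot("top");cv2.imwrite("pics/t1.png",p)
P=cloud("top",d);h=cv2.cvtColor(p,cv2.COLOR_BGR2HSV)
cv2.imwrite("pics/t1c.png",cv2.resize(p[130:260,120:340],None,fx=3,fy=3))
for x,y in((.518,.184),(.5755,.174)):
    s=P[(np.hypot(P[...,0]-x,P[...,1]-y)<.025)&(abs(P[...,2]-.065)<.007)];print(len(s),s.mean(0))
E
```

```text
gaps 0.033241751580912915 0.032651178042497106 F [-0.2 -0.6 -0.2] t 9.825 [0.518 0.184 0.159]
76 [0.51013937 0.18154524 0.06445533]
175 [0.57461661 0.17350791 0.0647661 ]
```

View pics/t1c.png

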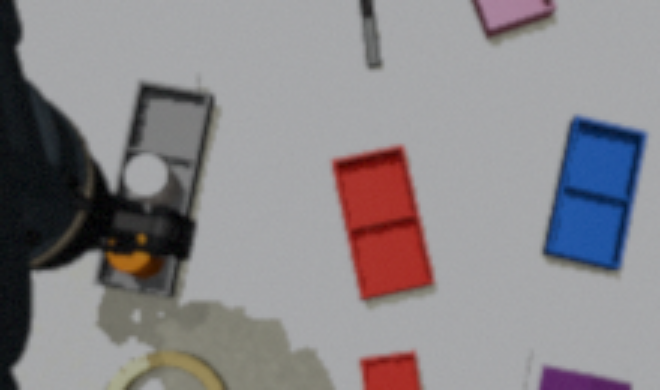

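The orange pot stands in the lower well (135,255), partly hidden by the gripper. The blue tray is empty. Purple is next.

```bash
python3 - <<'E'
from h import *
carry((.4995,-.357,-.025),(.627,.1681,-.148),.034,.035,.16,30)
carry((.5495,-.0082,.240),(.497,.3495,.218),.004,.0085,.16,40)
go(.5,-.1,.25,0)
for n in("top","scene"):
    p,d=snapshot(n);cv2.imwrite(f"pics/{n}2.png",p);P=cloud(n,d);z=P[...,2]
    for x,y in((.518,.184),(.5755,.174),(.627,.168)):
        s=P[(np.hypot(P[...,0]-x,P[...,1]-y)<.025)&(abs(z-.065)<.007)];print(len(s),s.mean(0).round(4))
    for nm,x,y,L in(("grey",.574,.17,.11),("blue",.58,-.18,.08),("yellow",.525,-.353,.08),("red",.497,.35,.08)):
        s=P[(np.hypot(P[...,0]-x,P[...,1]-y)<L)&(z>.018)&(z<.034)];r=cv2.minAreaRect((s[:,:2]*1000).astype(np.float32));print(nm,len(s),s[:,2].max(),r)
E
```

```text
gaps 0.033047662342269676 0.03302735405818808 F [-0.1 -0.8 -0.6] t 19.2667 [0.627 0.168 0.159]
gaps 0.05915785226250928 0.058864722039092335 F [ 0.6  0.5 -1.3] t 27.225 [0.497 0.349 0.159]
179 [0.5168 0.1827 0.065 ]
172 [0.5746 0.1736 0.065 ]
166 [0.6252 0.1665 0.065 ]
grey 559 0.03379387261880307 ((579.8883056640625, 175.10980224609375), (61.58549499511719, 181.5749053955078), 81.37368774414062)Traceback (most recent call last):
  File "<stdin>", line 10, in <module>
    return umr_maximum(a, axis, None, out, keepdims, initial, where)
ValueError: zero-size array to reduction operation maximum which has no identity
```

View pics/top2.png

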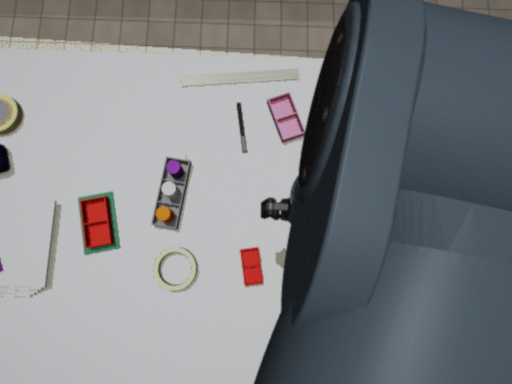

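All three pots are in their wells: purple (175,168), white (168,188), orange (164,214). The red tray is on the mat (97,222). Now I'll measure red from clear of it, then stack blue and yellow.

```bash
cat >> h.py <<'E'
def tray(x,y,lo,hi):
    p,d=snapshot("top");P=cloud("top",d);z=P[...,2]
    s=P[(np.hypot(P[...,0]-x,P[...,1]-y)<.08)&(z>lo)&(z<hi)]
    if len(s)<50: return None
    (a,b),(w,h),t=cv2.minAreaRect((s[:,:2]*1000).astype(np.float32))
    if w<h:w,h,t=h,w,t+90
    r=(a/1000,b/1000,np.radians((t+90)%180-90)); print("tray",len(s),np.round(r,4),w,h,z[z<hi].max()); return r
E
python3 - <<'E'
from h import *
r=tray(.497,.3495,.021,.037)
m=r if r else (.497,.3495,.218)
carry((.5785,-.1808,-.21),m,.004,.0345,.2,40)
go(.5,-.1,.25,0); b=tray(m[0],m[1],.047,.063)
carry((.5265,-.3552,-.0175),b,.004,.0605,.2,40)
go(.5,-.1,.25,0); y=tray(m[0],m[1],.073,.089)
p,d=snapshot("top");cv2.imwrite("pics/top3.png",p);P=cloud("top",d)
for x,yy in((.518,.184),(.5755,.174),(.627,.168)):
    s=P[(np.hypot(P[...,0]-x,P[...,1]-yy)<.025)&(abs(P[...,2]-.065)<.007)];print(len(s),s.mean(0).round(4))
p,d=snapshot("scene");cv2.imwrite("pics/sc3.png",p[90:250,260:420].repeat(4,0).repeat(4,1)[:600])
E
```

```text
tray 361 [0.4972 0.348  0.2188] 114.21145629882812 61.978153228759766 0.03687278464726407
gaps 0.05954145797099689 0.05900143466769852 F [-0.   0.2 -1.6] t 37.975 [0.497 0.348 0.199]
tray 382 [0.4971 0.3464 0.2298] 115.05781555175781 61.77203369140625 0.06298025102134264
gaps 0.05908706942106967 0.05865445784652801 F [-0.5 -0.1 -1.3] t 49.425 [0.497 0.346 0.199]
tray 418 [0.4969 0.3447 0.2259] 114.4336166381836 62.038570404052734 0.08684859204319861
177 [0.5168 0.1827 0.065 ]
174 [0.5748 0.1735 0.0647]
164 [0.6254 0.1667 0.0648]
```

View pics/top3.png

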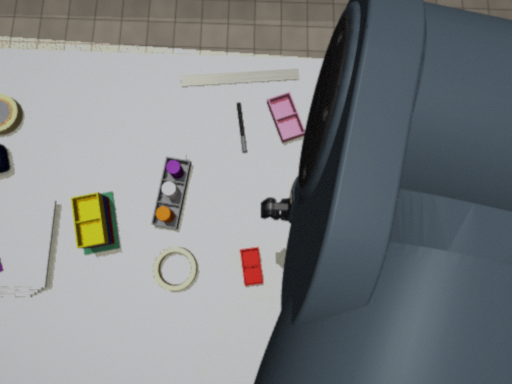

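View pics/sc3.png

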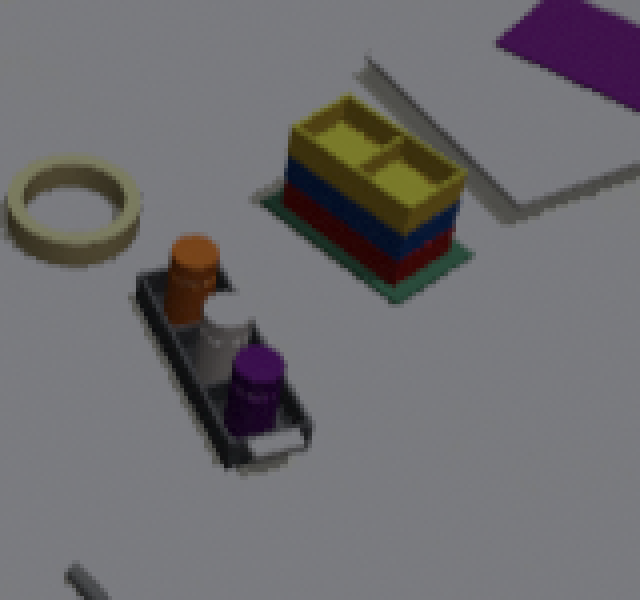

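The stack is square on the mat (crop 375,190) in the order red, blue, yellow. The pots are upright in their wells, with purple by the white tab (275,445), and the arm is clear of everything.

```bash
python3 -c "
from workcell import *
wait(.5);print(close_job())"
```

```text
the job is handed in; nothing more can be done
None
```

The job is handed in at about 50 s of the 144 s allowed, but the hand-in returned no verdict: the last pictures show the pots in their wells (purple by the tab, white in the middle, orange at the far end), red, blue and yellow stacked on the mat, and the tape in place; I did not re-measure the model house, which the arm hid in the last top view.

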